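Open the bench extraction damper by four clicks

TASK

On the bench dust extractor, open the damper of the branch with the wide flat slot hood by four clicks from where its lever stands now: swing the thumb lever the opening way (clockwise from above, towards pointing at its hood) one notch at a time, and let it rest about a second in each notch so that the draught builds up gently and does not snatch the filings. Stop at the fourth click without going past it and let go. Leave the damper of the round bell hood as it is and do not shift the other things on the bench.

Things in the scene. Friction and masses are not known exactly. Their poses are not given: they have to be found in the camera images.
- slot_branch: Branch with the wide flat slot hood, fixed to the bench. Origin on the table under the lever's vertical hinge axis; z up, +x along the duct to the extractor box, -x to the hood. Duct 80 to 92 mm across, axis 75 mm high, x -75 to 165 mm; hood mouth 174 x 48 mm at x = -181. Toothed quadrant on top, radius 90 mm, 126 to 136 mm high, lever above it.
- slot_lever (a joint): slot-hood damper lever, rad. 0 = closed (lever across the duct, along the branch's -y); grows clockwise seen from above; pi/2 = open (along the duct, to the hood). A toothed quadrant plate under it has 9 notches, one every pi/16 (0.196 rad). A spring holds it in a notch: about 4 N sideways at the tab moves it out, and past half way (10 mm at the tab) it snaps on into the next notch and stays.
- slot_tab (a point): Grip point of the slot-hood lever's black thumb tab, 100 mm from the hinge axis and 170 mm above the table; it moves 19.6 mm a click. The tab is an upright block 14 mm thick (the way it swings) x 26 mm (along the lever) x 40 mm high, top at 184 mm, on a flat bar whose upper face is at 145 mm. It can be pinched from above or pushed.
- bell_branch: Branch with the round bell hood, 230 mm beside the other, on either side, fixed to the bench. Origin on the table under the lever's vertical hinge axis; z up, +x along the duct to the extractor box, -x to the hood. Duct 80 to 92 mm across, axis 75 mm high, x -75 to 165 mm; hood mouth 124 mm across at x = -180. Toothed quadrant on top, radius 90 mm, 126 to 136 mm high, lever above it.
- bell_lever (a joint): Same kind of lever, notches and directions on the bell-hood branch (rad, 0 closed, pi/2 open); to be left in its notch.
- bell_tab (a point): Same point on the bell-hood lever's thumb tab: 100 mm from its hinge axis, 170 mm above the table.
- findings_jar: Closed glass jar with a black lid, 60 mm across, 60 mm high; origin under its centre; it stands between the two ducts. To be left alone.
- oil_bottle: Small amber bottle with black cap, 54 mm across, 105 mm high; origin under its centre. To be left alone.
- bench_block: Steel bench block 64 x 64 mm on a 75 x 75 mm wooden base, 48 mm high in all; origin under its centre; close to the right-hand duct, on its right. To be left alone.
- hammer: Hammer lying flat, 240 mm long, wooden handle. To be left alone.
- brass_dish: Shallow round brass dish, 84 mm across, 22 mm high; origin under its centre; close to the left-hand duct, on its left. To be left alone.
- handpiece: Steel rotary handpiece lying flat, 165 mm long with its bur, 26 mm thick. To be left alone.
- bur_stand: Round stepped wooden stand, 84 mm across, full of burs, about 80 mm high; origin under its centre. To be left alone.

How it is judged:
By the outcome, as a careful person would: the job done as asked, in the order asked, and still so for the second after the job is handed in, with the robot touching nothing.
It also fails if it takes over 40 s, if anything falls off the work surface, if the arm or the gripper's body presses on something with over 40 N, if the wrist force passes 120 N, or if a joint passes its speed limit or range.

ROBOT

A 7-joint arm with a two-finger parallel gripper is mounted at the origin on the work surface. World frame = base frame: x ahead of the robot, y to its left, z up, the work surface at z = 0. Lengths are in m, angles in rad, forces in N, time in s.
With the tool pointing down it reaches from about 0.425 to 0.925 m from the base axis. Payload 6.8 kg.
Tool frame: the origin (TCP) lies at the very end of the fingers, on their centre line; the grasp point (between the pads) lies 19 mm behind it; z points along the fingers, y is the line along which they close (so a half turn about z gives the same grasp; the last joint's range is limited). The gripper opens to 85 mm and grips with 20 to 120 N. Pads are 22 mm wide; open, the fingers measure 114 mm over their backs; the gripper's body (76 mm by 85 mm) begins 54 mm behind the grasp point. The pads swing forward as they close: fully open they stand 13 mm farther back than shut.
Start: joints at [-1.354, 0.477, 0.022, 1.555, -0.011, 1.109, -0.083], TCP at [0.215, 0.64, 0.231] pointing down, gripper open.
Joint ranges: [-2.96, 2.96], [-0.34, 2.1], [-1.41, 1.46], [0.24, 2.44], [-1.37, 4.51], [0.17, 1.92], [-2.96, 2.96]. Speed limits (rad/s): [2.39, 2.39, 3.14, 3.14, 3.14, 3.14, 3.14].

INTERFACE

Orientations are given as a rotation vector (axis times angle).
In Python, from bench import get_obs, viewer, r gives the robot as it stands. The module is installed in compiled form; this text tells all that it offers.
- The arm moves only by the tool play_rows, never from a script. Its argument "commands" is a list that holds one entry, the list of rows, each a list of 5 numbers: the gripper's target within -1 to 1 (shut at 1, half-way at 0, fully open at -1), then the shift along the tool's x, y, z scaled (see below), then the turn about the tool's z scaled (see below). A call has 1 to 12 rows; each row is the pose to reach, as a shift and turn from the pose commanded when the call began, along the tool's axes at that moment; what a row does not reach only later rows make up. The controller multiplies each number of a shift by 0.2 m and each number of a turn by pi/2 rad. A row lasts 1/12 s, in which the tool goes at most 41.7 mm and 7.16 degrees, less where a joint would pass 70% of its speed; a pose out of reach is approached as far as the arm can. A call with a number of a shift or a turn outside -1 to 1 is refused whole. A call with a gripper value outside its range is refused whole. The fingers move at their own pace and stop on an object; "grip_force" is the grip in N (left out, the last holds). Time passes only in rows, so rows that repeat a pose let the fingers close. It gives the time, the measured TCP pose, the force, the opening and the grip force at its end, in the units of the state.
- get_obs(): the state, without advancing time (a new reading comes with each control period).
- viewer.grab_frame(name): name is "scene" or "top" or "wrist"; returns a dict with "pixels" (420x560x3 uint8, red, green, blue), "fovy" (degrees; the focal length in pixels is half the picture's height over the tangent of half this angle, whatever the lens; pixels are square), "cx", "cy" (the principal point, pixels), "world_to_cam" (4x4, takes a point from world to camera coordinates); the wrist camera has in their place "hand_eye" (4x4, takes a point from camera to tool coordinates, whose origin is the TCP and whose axes are the flange's). Camera axes: x right, y up, looking along -z (the intrinsics and any distortion apply to the point x, -y, -z); pixel columns grow to the right and rows downward; lengths in m; the calibration is good to about 2 mm. A picture is of the moment at which its call begins: read the wrist's pose just before it. There is no depth.
- r.hand_in(): hands the job in; it is judged then, once.
Trained networks look in a picture, given as the dict that the camera call returned (one of the last four; its "shot" number tells which), for a name from the list of things; names that differ only in an ending like _2 or _b are one class to them, and where a whole thing is asked for, a point or a joint stands for the part that bears it (a point fixed in the world has none). Each returns a list of dicts, best first, with "score" (0 to 1); they miss things now and then, are a little off and sometimes report something else, mostly with a low value. They report only what shows in the picture. A call takes as long as a camera call.
- viewer.trace(picture, thing): "pixels" (420x560 bool, what is visible of it) and "rect" ([left, top, right, bottom] in pixels, round what is visible of it).
The state is a dict: "clock": time; "joints": joint angles; "qvel": joint speeds; "tau": joint torques, N m; "tcp_pos": TCP position; "orientation": TCP orientation; "contact_force": force on the tool from outside, world axes, zero at the start; "moment": the same for the moment, N m; "grip_width": finger opening in m; "gripper_force": force on a finger pad.
Only numpy, scipy, OpenCV 4.12 (cv2) and the standard library are available. Lean on these libraries where they do the work, as an engineer would, in place of code of your own. Each camera call takes 0.05 s, during which the arm holds its last target. There are 200 camera calls.

## Working session

There is one attempt and no reset: what is moved stays moved. The work goes in short steps, Python scripts to look and compute and a tool call to move; the robot and the scene stay as the last step left them, time stands still between calls to the robot, and variables do not carry over. Pictures are saved under pics/ and viewed, at most 10 in all, crops included, and the job is handed in when it is done.

Besides the shell and the picture viewer there is one more tool, called as name(argument=value, ...), one argument or row to a line, values as JSON. play_rows: Moves the arm, as the interface text tells. Shifts and turns lie within -1 to 1; 1 stands for 0.2 m of shift or pi/2 rad of turn. Its arguments: {"type":"object","properties":{"commands":{"type":"array","items":{"type":"array","items":{"type":"array","items":{"type":"number","minimum":-1,"maximum":1}}}},"grip_force":{"type":"number"}},"required":["commands"]}

```bash
mkdir -p pics; cat > h.py <<'E'
import numpy as np, cv2
from bench import get_obs, viewer, r
from scipy.spatial.transform import Rotation as R
def ray(d,u,v,obs=None):
    f=d['pixels'].shape[0]/2/np.tan(np.radians(d['fovy'])/2)
    c=np.array([(u-d['cx'])/f,-(v-d['cy'])/f,-1.])
    if 'world_to_cam' in d: T=np.linalg.inv(d['world_to_cam'])
    else:
        W=np.eye(4);W[:3,:3]=R.from_rotvec(obs['orientation']).as_matrix();W[:3,3]=obs['tcp_pos'];T=W@d['hand_eye']
    return T[:3,3],T[:3,:3]@c
def at(d,u,v,z,obs=None):
    o,q=ray(d,u,v,obs); return o+q*(z-o[2])/q[2]
def save(d,n): cv2.imwrite(n,d['pixels'][:,:,::-1])
E
python3 - <<'E'
from h import *
o=get_obs();print(o)
for n in('top','scene'):
    d=viewer.grab_frame(n);save(d,f'pics/{n}0.png');print(n,[k for k in d],d['fovy'],d['cx'],d['cy'])
    for t in('slot_branch','bell_branch','slot_lever','bell_lever','slot_tab','bell_tab'):
        for q in viewer.trace(d,t)[:2]:
            ys,xs=np.nonzero(q['pixels']);print(t,round(q['score'],2),q['rect'],len(xs),at(d,xs.mean(),ys.mean(),.17).round(3))
E
```

```text
{'clock': 0.0, 'joints': array([-1.35413969,  0.47780712,  0.02231587,  1.55644824, -0.01151061,
        1.10930582, -0.08310764]), 'qvel': array([ 0.00034154, -0.00038238,  0.00063711, -0.00086558, -0.00032076,
        0.00107892,  0.00054084]), 'tau': array([ 7.06055494e-05, -5.96455586e+01,  1.60799190e+00, -2.81196374e+01,
        1.24864373e-02,  9.17502330e-03,  1.48309891e-05]), 'tcp_pos': array([0.21518533, 0.63915418, 0.2303219 ]), 'orientation': array([-5.07810963e-01, -3.10009396e+00,  2.87739642e-03]), 'contact_force': array([-0.03863802, -0.03850583,  0.447114  ]), 'moment': array([ 0.02395658,  0.0062481 , -0.00116609]), 'gripper_force': 0.0, 'grip_width': 0.08537377855225153}
top ['pixels', 'fovy', 'cx', 'cy', 'world_to_cam', 'shot'] 57.99699460128791 279.6570799520852 205.23158952495933
slot_branch 0.77 [222.8, 150.0, 279.2, 241.9] 2830 [0.556 0.119 0.17 ]
bell_branch 0.91 [290.7, 152.1, 341.0, 245.1] 2561 [ 0.555 -0.098  0.17 ]
slot_lever 0.51 [248.5, 183.6, 282.2, 198.7] 145 [0.586 0.076 0.17 ]
bell_lever 0.72 [311.8, 190.4, 339.8, 213.4] 172 [ 0.557 -0.139  0.17 ]

[... 180 characters left out ...]
129 [0.587 0.078 0.17 ]
bell_tab 0.56 [309.0, 185.1, 339.4, 210.9] 108 [ 0.563 -0.131  0.17 ]
scene ['pixels', 'fovy', 'cx', 'cy', 'world_to_cam', 'shot'] 50.99895476669141 279.3871645671706 208.7829864873574
slot_branch 0.71 [272.3, 193.5, 346.6, 262.4] 3135 [0.616 0.121 0.17 ]
bell_branch 0.69 [197.0, 172.1, 266.3, 255.7] 3228 [ 0.606 -0.091  0.17 ]
slot_lever 0.72 [274.3, 203.3, 316.4, 230.0] 344 [0.605 0.069 0.17 ]
bell_lever 0.58 [197.7, 183.9, 234.9, 222.2] 291 [ 0.575 -0.141  0.17 ]
slot_tab 0.75 [274.9, 204.6, 319.0, 231.4] 248 [0.602 0.069 0.17 ]
slot_tab 0.73 [174.7, 226.4, 208.7, 249.5] 571 [ 0.707 -0.178  0.17 ]
bell_tab 0.5 [202.9, 188.4, 234.9, 219.6] 233 [ 0.577 -0.139  0.17 ]
```

```bash
python3 - <<'E'
import cv2
a=cv2.imread('pics/top0.png')[130:260,200:370];b=cv2.imread('pics/scene0.png')
cv2.imwrite('pics/topc.png',cv2.resize(a,None,fx=4.5,fy=4.5,interpolation=cv2.INTER_CUBIC))
E
```

```text
(no output)
```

View pics/topc.png

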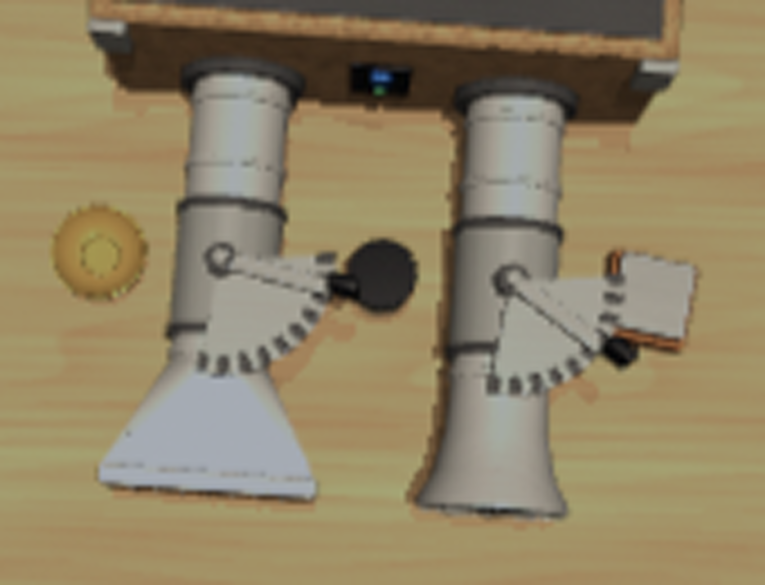

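View pics/scene0.png

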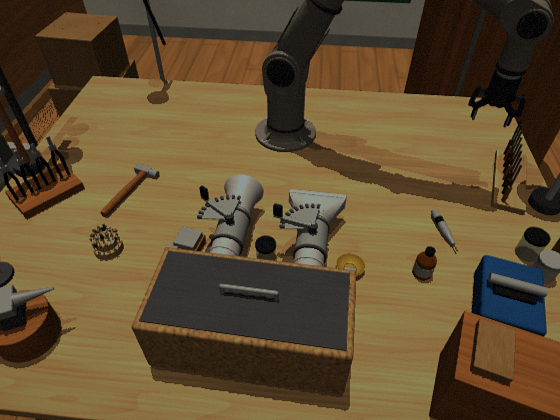

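Slot hood is the left branch (hood mouth at crop 210,490). Its hinge is at crop (220,257), its tab at (342,286), and the lever appears to be one notch from closed. The bell lever is at about (620,350).

```bash
python3 - <<'E'
from h import *
d=viewer.grab_frame('top'); o=get_obs()
c=lambda x,y:(x/4.5+200-.4,y/4.5+130-.4)
H=at(d,*c(220,255),.148);B=at(d,*c(511,278),.148);T=at(d,*c(344,287),.184)
n0=at(d,*c(326,258),.136);n8=at(d,*c(203,363),.136)
print('H',H,'B',B,'T',T,'|HB|',np.linalg.norm((B-H)[:2]),'|HT|',np.linalg.norm((T-H)[:2]))
a=lambda v:np.degrees(np.arctan2(v[1],v[0]))
print('dir HB',a(B-H),'HT',a(T-H),'n0',a(n0-H),'n8',a(n8-H))
M=R.from_rotvec(o['orientation']).as_matrix();print(M.round(3)); print(M.T@(T-o['tcp_pos']))
E
```

```text
H [0.6053774  0.12992538 0.148     ] B [ 0.59252175 -0.09820524  0.148     ] T [0.5753874  0.03226684 0.184     ] |HB| 0.22849255230433466 |HT| 0.10215962854618997
dir HB -93.22532909964968 HT -107.07122000503736 n0 -88.54895489317539 n8 172.38497772299567
[[-0.948  0.319  0.   ]
 [ 0.319  0.948  0.   ]
 [-0.     0.    -1.   ]]
[-0.53500432 -0.46082265  0.04730702]
```

play_rows(
  commands=[
    [[-0.2,-1,-0.86,-0.1,0.4],[-0.2,-1,-0.86,-0.1,0.4],[-0.2,-1,-0.86,-0.1,0.4],[-0.2,-1,-0.86,-0.1,0.4],[-0.2,-1,-0.86,-0.1,0.4],[-0.2,-1,-0.86,-0.1,0.4],[-0.2,-1,-0.86,-0.1,0.4],[-0.2,-1,-0.86,-0.1,0.4]],
  ],
)

```text
clock: 1.42
tcp_pos: [0.3534, 0.4086, 0.2521]
orientation: [1.451, 2.785, 0.001]
contact_force: [0.6, 0.1, 0.5]
grip_width: 0.0513
gripper_force: 0.0
```

```bash
cat >> h.py <<'E'
def todo(x,y,z,ydir):
    o=get_obs();M=R.from_rotvec(o['orientation']).as_matrix()
    s=M.T@(np.array([x,y,z])-o['tcp_pos']); now=np.degrees(np.arctan2(M[1,1],M[0,1]))
    t=(now-ydir+180)%360-180
    print('clock',o['clock'],'tcp',o['tcp_pos'].round(4),'ydir',now.round(2),'F',o['contact_force'].round(1),'w',o['grip_width'].round(4),'j',o['joints'].round(2))
    print('shift',(s/.2).round(3),'turn',round(t/90,4))
E
python3 -c "
from h import *
todo(.58,.04,.26,-14.5)"
```

```text
Traceback (most recent call last):
  File "h.py", line 18, in todo
    print('clock',o['clock'],'tcp',o['tcp_pos'].round(4),'ydir',now.round(2),'F',o['contact_force'].round(1),'w',o['grip_width'].round(4),'j',o['joints'].round(2))
                                                                                                                 ^^^^^^^^^^^^^^^^^^^^^
AttributeError: 'float' object has no attribute 'round'
```

```bash
sed -i "s/o\['grip_width'\].round(4)/round(o['grip_width'],4)/" h.py
python3 -c "
from h import *
todo(.58,.04,.26,-14.5)"
```

```text
clock 1.4167 tcp [0.3534 0.4086 0.2521] ydir 34.97 F [0.6 0.1 0.5] w 0.0513 j [-1.16  0.23  0.22  1.87 -0.06  1.05 -0.31]
shift [-2.16  -0.128 -0.037] turn 0.5497
```

play_rows(
  commands=[
    [[-0.2,-1,-0.06,-0.02,0.3],[-0.2,-1,-0.06,-0.02,0.3],[-0.2,-1,-0.06,-0.02,0.3],[-0.2,-1,-0.06,-0.02,0.3],[-0.2,-1,-0.06,-0.02,0.3],[-0.2,-1,-0.06,-0.02,0.3],[-0.2,-1,-0.06,-0.02,0.3]],
  ],
)

```text
clock: 2.0
tcp_pos: [0.4569, 0.2424, 0.2555]
orientation: [2.056, 2.375, 0.001]
contact_force: [0.1, 0.9, 0.5]
grip_width: 0.051
gripper_force: 0.0
```

```bash
python3 -c "
from h import *
todo(.58,.04,.26,-14.5)"
```

```text
clock 2.0 tcp [0.4569 0.2424 0.2555] ydir 8.25 F [0.1 0.9 0.5] w 0.051 j [-0.96  0.19  0.41  1.92 -0.09  1.04 -0.37]
shift [-1.09   0.464 -0.023] turn 0.2528
```

play_rows(
  commands=[
    [[-0.2,-1,0.44,-0.02,0.25],[-0.2,-1,0.44,-0.02,0.25],[-0.2,-1,0.44,-0.02,0.25],[-0.2,-1,0.44,-0.02,0.25],[-0.2,-1,0.44,-0.02,0.25],[-0.2,-1,0.44,-0.02,0.25],[-0.2,-1,0.44,-0.02,0.25],[-0.2,-1,0.44,-0.02,0.25],[-0.2,-1,0.44,-0.02,0.25]],
  ],
)

```text
clock: 2.75
tcp_pos: [0.5717, 0.0612, 0.2588]
orientation: [-2.472, -1.936, 0.0]
contact_force: [-0.1, 0.4, 0.1]
grip_width: 0.0512
gripper_force: 0.0
```

```bash
python3 -c "
from h import *
todo(.58,.04,.26,-14.5)
o=get_obs();d=viewer.grab_frame('wrist');save(d,'pics/w1.png');np.savez('w1.npz',**{k:d[k] for k in d},pos=o['tcp_pos'],ori=o['orientation'])
for t in('slot_tab','slot_lever'):
  for q in viewer.trace(d,t)[:2]: print(t,q['score'],q['rect'])
"
```

```text
clock 2.75 tcp [0.5717 0.0612 0.2588] ydir -13.86 F [-0.1  0.4  0.1] w 0.0512 j [-0.66  0.32  0.57  1.8  -0.19  1.08 -0.27]
shift [-0.093  0.066 -0.006] turn 0.0071
slot_tab 0.74 [276.3, 103.8, 310.8, 258.8]
```

View pics/w1.png

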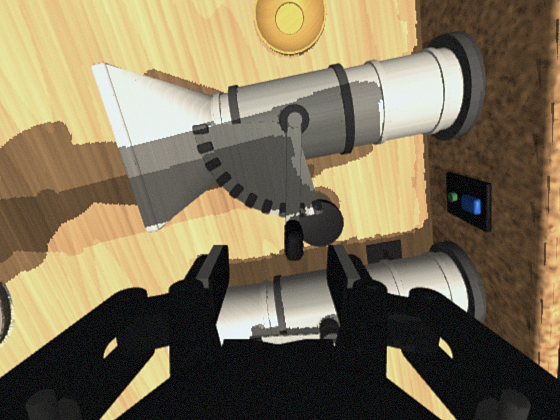

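The wrist view shows the hinge knob at (293,119), the tab at about (294,240) between and beyond the finger tips, and the quadrant notches from (203,130) to about (322,205). I'll enlarge the tab.

```bash
python3 -c "
import cv2,numpy as np
a=cv2.imread('pics/w1.png')[95:275,190:350]
a=np.clip(255*(a/255.)**.5,0,255).astype('uint8')
cv2.imwrite('pics/w1c.png',cv2.resize(a,None,fx=3.3,fy=3.3,interpolation=cv2.INTER_CUBIC))"
```

```text
(no output)
```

View pics/w1c.png

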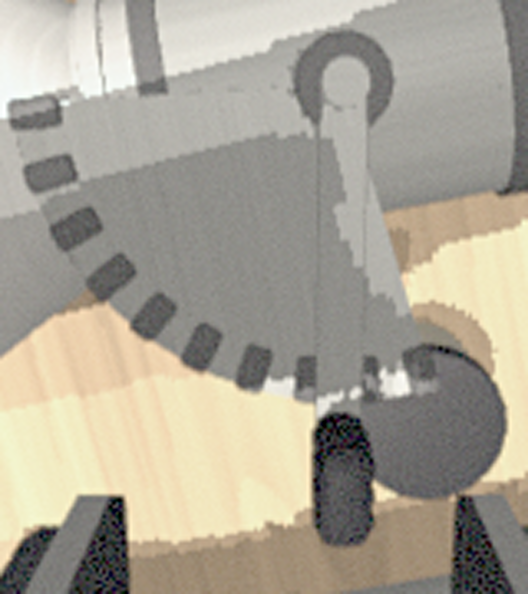

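```bash
python3 -c "
from h import *
z=np.load('w1.npz');d={k:z[k] for k in z};o={'tcp_pos':d['pos'],'orientation':d['ori']}
c=lambda x,y:(x/3.3+190-.35,y/3.3+95-.35)
a=lambda v:np.degrees(np.arctan2(v[1],v[0]))
H=at(d,*c(346,82),.150,o);T=at(d,*c(344,507),.184,o);T1=at(d,*c(344,545),.184,o);T2=at(d,*c(344,470),.184,o)
print(H,T,T1,T2,np.linalg.norm((T-H)[:2]),a(T-H),np.linalg.norm((T1-T2)))
t=[(35,112),(50,172),(77,228),(110,277),(153,316),(202,347),(255,367),(307,377),(420,362)]
P=[at(d,*c(*q),.136,o) for q in t]
print([(round(a(p-H)%360,1),round(float(np.linalg.norm((p-H)[:2])),3)) for p in P])
"
```

```text
[0.602542   0.12764168 0.15      ] [0.57789292 0.03124908 0.184     ] [0.57561248 0.02138679 0.184     ] [0.58006312 0.04063459 0.184     ] 0.09949427211061723 -104.34403457500753 0.01975565661494003
[(np.float64(171.3), 0.082), (np.float64(182.5), 0.082), (np.float64(193.9), 0.082), (np.float64(205.1), 0.082), (np.float64(216.3), 0.082), (np.float64(227.7), 0.082), (np.float64(239.0), 0.081), (np.float64(249.7), 0.081), (np.float64(272.9), 0.08)]
```

```bash
python3 -c "
from h import *
p=np.radians(255.66)
print(.6025+.1*np.cos(p),.1276+.1*np.sin(p))
todo(.6025+.1*np.cos(p),.1276+.1*np.sin(p),.153,-14.34)
"
```

```text
0.5777324546923703 0.030715694256321827
clock 2.9 tcp [0.5717 0.0603 0.2592] ydir -13.9 F [-0.6 -0.7  0.3] w 0.0513 j [-0.66  0.32  0.57  1.8  -0.19  1.08 -0.27]
shift [-0.137  0.065  0.531] turn 0.0049
```

play_rows(
  commands=[
    [[-0.2,-0.137,0.065,0,0.005],[-0.2,-0.137,0.065,0,0.005],[-0.2,-0.137,0.065,0.1,0.005],[-0.2,-0.137,0.065,0.25,0.005],[-0.2,-0.137,0.065,0.4,0.005],[-0.2,-0.137,0.065,0.5,0.005],[-0.2,-0.137,0.065,0.531,0.005],[-0.2,-0.137,0.065,0.531,0.005],[-0.2,-0.137,0.065,0.531,0.005]],
  ],
  grip_force=30,
)

```text
clock: 3.65
tcp_pos: [0.5787, 0.0285, 0.1539]
orientation: [2.484, 1.922, 0.001]
contact_force: [-0.1, 0.9, 0.4]
grip_width: 0.051
gripper_force: 0.0
```

```bash
python3 -c "
from h import *
todo(.57773,.0307,.153,-14.34)
d=viewer.grab_frame('wrist');save(d,'pics/w2.png')
"
```

```text
clock 3.65 tcp [0.5787 0.0285 0.1539] ydir -14.53 F [-0.1  0.9  0.4] w 0.051 j [-0.56  0.45  0.53  1.89 -0.29  0.88 -0.14]
shift [ 0.009 -0.008  0.005] turn -0.0022
```

View pics/w2.png

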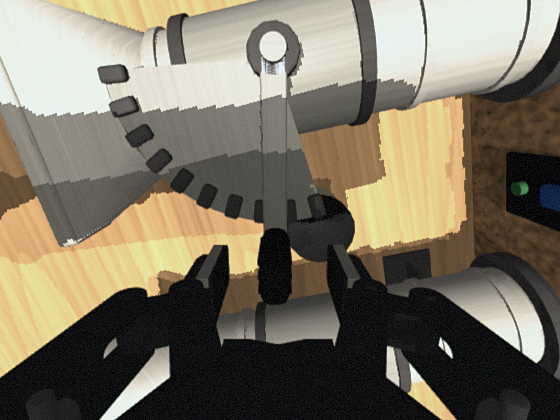

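The tab (275,265) sits midway between the finger tips (about 215 and 342). Now I close on it.

play_rows(
  commands=[
    [[0.3,0.009,-0.008,0.005,0],[0.6,0.009,-0.008,0.005,0],[1,0.009,-0.008,0.005,0],[1,0.009,-0.008,0.005,0],[1,0.009,-0.008,0.005,0],[1,0.009,-0.008,0.005,0],[1,0.009,-0.008,0.005,0],[1,0.009,-0.008,0.005,0]],
  ],
  grip_force=30,
)

```text
clock: 4.37
tcp_pos: [0.5777, 0.0306, 0.153]
orientation: [2.484, 1.923, 0.002]
contact_force: [-0.8, 0.2, 6.5]
grip_width: 0.0134
gripper_force: 33.6
```

play_rows(
  commands=[
    [[1,0.001,-0.033,0,0.042],[1,0.004,-0.065,0,0.083],[1,0.0096,-0.0975,0,0.125],[1,0.0096,-0.0975,0,0.125],[1,0.0096,-0.0975,0,0.125],[1,0.0096,-0.0975,0,0.125],[1,0.0096,-0.0975,0,0.125],[1,0.0096,-0.0975,0,0.125],[1,0.0096,-0.0975,0,0.125],[1,0.0096,-0.0975,0,0.125],[1,0.0096,-0.0975,0,0.125],[1,0.0096,-0.0975,0,0.125]],
  ],
)

```text
clock: 5.37
tcp_pos: [0.5592, 0.0373, 0.153]
orientation: [-2.661, -1.67, -0.002]
contact_force: [-2.2, 1.0, 7.5]
grip_width: 0.0138
gripper_force: 33.8
```

```bash
cat > k.py <<'E'
from h import *
import sys
k=int(sys.argv[1]);p=np.radians(255.66-11.25*k)
todo(.6025+.1*np.cos(p),.1276+.1*np.sin(p),.153,-14.34-11.25*k)
o=get_obs();v=o['tcp_pos'][:2]-[.6025,.1276];print('notch',(266.9-np.degrees(np.arctan2(v[1],v[0]))%360)/11.25,np.hypot(*v))
d=viewer.grab_frame('wrist');save(d,f'pics/k{k}.png')
E
python3 k.py 1
```

```text
clock 5.3667 tcp [0.5592 0.0373 0.153 ] ydir -25.77 F [-2.2  1.   7.5] w 0.0138 j [-0.63  0.43  0.58  1.94 -0.31  0.86 -0.34]
shift [ 0.001  0.    -0.   ] turn -0.002
notch 2.002846643814769 0.10020635888286898
```

play_rows(
  commands=[
    [[1,0,0,0,0],[1,0,0,0,0],[1,0,0,0,0],[1,0.001,-0.033,0,0.042],[1,0.004,-0.065,0,0.083],[1,0.0096,-0.0975,0,0.125],[1,0.0096,-0.0975,0,0.125],[1,0.0096,-0.0975,0,0.125],[1,0.0096,-0.0975,0,0.125],[1,0.0096,-0.0975,0,0.125],[1,0.0096,-0.0975,0,0.125],[1,0.0096,-0.0975,0,0.125]],
  ],
)

```text
clock: 6.42
tcp_pos: [0.5423, 0.0474, 0.153]
orientation: [-2.811, -1.401, -0.001]
contact_force: [-3.7, -0.0, 8.4]
grip_width: 0.0136
gripper_force: 34.0
```

```bash
python3 k.py 2
```

```text
clock 6.4167 tcp [0.5423 0.0474 0.153 ] ydir -37.02 F [-3.7 -0.   8.4] w 0.0136 j [-0.7   0.41  0.64  1.98 -0.32  0.85 -0.53]
shift [ 0.001  0.001 -0.   ] turn -0.002
notch 3.004475596114801 0.1002957964454924
```

View pics/k2.png

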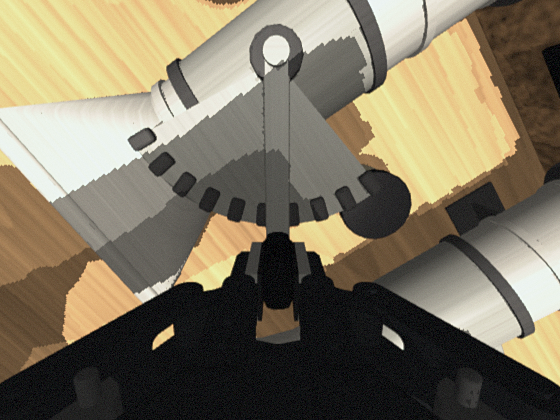

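The tab is pinched at (278,270). The lever sits centred between teeth (262,215) and (293,215), with 4 teeth on the closed side, so this is notch 3 (two clicks). I'll go on.

play_rows(
  commands=[
    [[1,0,0,0,0],[1,0,0,0,0],[1,0,0,0,0],[1,0,0,0,0],[1,0,0,0,0],[1,0,0,0,0],[1,0.001,-0.033,0,0.042],[1,0.004,-0.065,0,0.083],[1,0.0096,-0.0975,0,0.125],[1,0.0096,-0.0975,0,0.125],[1,0.0096,-0.0975,0,0.125],[1,0.0096,-0.0975,0,0.125]],
  ],
)

```text
clock: 7.47
tcp_pos: [0.5277, 0.0607, 0.153]
orientation: [-2.935, -1.119, -0.001]
contact_force: [-3.9, 0.8, 9.4]
grip_width: 0.0133
gripper_force: 34.2
```

```bash
python3 k.py 3
```

```text
clock 7.4667 tcp [0.5277 0.0607 0.153 ] ydir -48.27 F [-3.9  0.8  9.4] w 0.0133 j [-0.78  0.4   0.69  2.01 -0.34  0.85 -0.74]
shift [ 0.002  0.001 -0.   ] turn -0.0019
notch 4.007637507578672 0.10040085046599881
```

play_rows(
  commands=[
    [[1,0,0,0,0],[1,0,0,0,0],[1,0,0,0,0],[1,0,0,0,0],[1,0,0,0,0],[1,0,0,0,0],[1,0,0,0,0],[1,0,0,0,0],[1,0.001,-0.033,0,0.042],[1,0.004,-0.065,0,0.083],[1,0.0096,-0.0975,0,0.125],[1,0.0096,-0.0975,0,0.125]],
  ],
)

```text
clock: 8.52
tcp_pos: [0.5157, 0.077, 0.153]
orientation: [-3.032, -0.821, 0.001]
contact_force: [-3.4, -0.8, 6.8]
grip_width: 0.0136
gripper_force: 33.8
```

play_rows(
  commands=[
    [[1,0,0,0,0],[1,0,0,0,0],[1,0,0,0,0],[1,0,0,0,0],[1,0,0,0,0],[1,0,0,0,0],[1,0,0,0,0],[1,0,0,0,0],[1,0,0,0,0],[1,0,0,0,0]],
  ],
)

```text
clock: 9.35
tcp_pos: [0.5159, 0.0765, 0.153]
orientation: [-3.03, -0.826, 0.001]
contact_force: [-6.0, 0.4, 11.1]
grip_width: 0.0135
gripper_force: 34.4
```

```bash
python3 k.py 4
```

```text
clock 9.35 tcp [0.5159 0.0765 0.153 ] ydir -59.52 F [-6.   0.4 11.1] w 0.0135 j [-0.86  0.4   0.75  2.03 -0.36  0.84 -0.94]
shift [ 0.003  0.001 -0.   ] turn -0.002
notch 5.008268501459767 0.10051192230854117
```

Notch 5 is reached. I'll open the fingers, then lift straight up.

play_rows(
  commands=[
    [[0.4,0,0,0,0],[0,0,0,0,0],[-0.2,0,0,0,0],[-0.2,0,0,0,0],[-0.2,0,0,0,0],[-0.2,0,0,-0.1,0],[-0.2,0,0,-0.25,0],[-0.2,0,0,-0.4,0],[-0.2,0,0,-0.55,0],[-0.2,0,0,-0.55,0],[-0.2,0,0,-0.55,0]],
  ],
)

```text
clock: 10.32
tcp_pos: [0.5171, 0.0767, 0.2635]
orientation: [-3.03, -0.825, -0.005]
contact_force: [-0.3, 0.3, -0.6]
grip_width: 0.0509
gripper_force: 0.0
```

```bash
python3 - <<'E'
from h import *
o=get_obs();print(o['tcp_pos'],o['grip_width'],o['contact_force'])
d=viewer.grab_frame('wrist');t=viewer.grab_frame('top')
a=d['pixels'];b=cv2.resize(t['pixels'][130:260,200:370],(549,420),interpolation=cv2.INTER_CUBIC)
im=np.hstack([a,b]);im=cv2.resize(im,(800,int(420*800/im.shape[1])));cv2.imwrite('pics/end.png',im[:,:,::-1])
E
```

```text
[0.51710341 0.07665605 0.26347341] 0.050864060497014946 [-0.28801708  0.34883384 -0.58620808]
```

View pics/end.png

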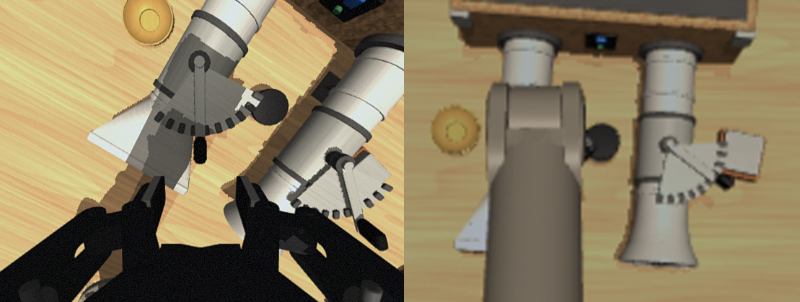

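The released lever, tab at (200,150), stands with 4 teeth on its open side, which is notch 5. The bell lever is unchanged and the fingers are clear.

```bash
python3 -c "
from bench import r
print(r.hand_in())"
```

```text
the job is handed in; nothing more can be done
None
```

I opened the slot-hood damper four clicks, from notch 1 to notch 5, resting about a second in each, then let go and handed the job in; the bell lever was left as it was, and nothing else on the bench was touched.

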